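Hang the rinsed paste pots to drain, each with its lid, and the brush between

TASK

The paste pots have been rinsed: hang each one mouth down on a leaning peg of the draining rack, the deep pot on the long peg and the small pot on the short peg, so that both seat on their peg tips with their rims clear of the tray. Lay each pot's own lid, knob up, flat inside the wire ring in front of that pot, and lay the glue brush level in the two wire forks in the middle of the rack, between the pots, either way round. Let go of everything, and leave the wood block and the thread spool where they are.

Things in the scene. Friction and masses are not known exactly. Their poses are not given: they have to be found in the camera images.
- deep_pot: Deep paste pot: round steel beaker, outer diameter 62 mm (rim bead 64), 92 mm tall, walls 3 mm, inner diameter 56 mm, 0.14 to 0.26 kg. Starts standing mouth down on the bench. Origin: centre of the closed end's inner face, 3 mm below the flat top, 89 mm above the rim; z points from the mouth to the closed end (up at the start).
- small_pot: Small paste pot: round steel beaker, outer diameter 47 mm (rim bead 49), 63 mm tall, walls 3 mm, inner diameter 41 mm, 0.08 to 0.16 kg. Starts standing mouth down. Origin: centre of the closed end's inner face, 3 mm below the flat top, 60 mm above the rim; z points from the mouth to the closed end (up at the start).
- big_lid: The deep pot's lid, the larger of two round steel lids: diameter 72 mm, 9 mm thick, round knob 17 mm wide (full width from 19 to 30 mm above the underside, top at 33 mm, 11 mm neck below). Starts flat on the bench, knob up. Origin: centre of the underside; z up through the knob. 0.06 kg.
- small_lid: The small pot's lid, the smaller of two round steel lids: diameter 54 mm, 9 mm thick, round knob 17 mm wide (full width from 19 to 30 mm above the underside, top at 33 mm, 11 mm neck below). Starts flat on the bench, knob up. Origin: centre of the underside; z up through the knob. 0.06 kg.
- brush: Glue brush lying flat on the bench: 184 mm long, 29 mm at its widest (bristles), 14 mm thick, red handle up to 22 mm wide. Origin: middle of its length, on the underside, where the handle can be gripped across; length along its y axis, bristles at -y, z up.
- rack: Fixed draining rack: steel drip tray 244 (x) by 270 mm (y), rim 21 mm high. Origin: centre of underside; -x is its front, facing the robot; yaw 0 to 0.5 rad. The two grids stand in it at y = +-73 mm. On its centre line, at x = +-35 mm, two wire forks hold the brush along x: 30 mm wide inside at the bottom, flaring to 45; prong ends at z = 50 mm; the brush's underside then lies at z = 31 mm.
- long_peg: Fixed grey drip grid with the long peg, in the tray's left or right half. The round-tipped peg (27 mm thick at the foot, 17 near the tip) leans 0.35 rad from vertical to the back. Origin: the peg's tip, 114 mm above the bench; axes as the rack's; peg runs from the tip along (-0.343, 0, -0.939). Centre of its lid ring (wire, 84 mm inner diameter, 5 mm high) on the grid: (-111, 0, -107) mm.
- short_peg: Fixed grey drip grid with the short peg, in the tray's other half. The round-tipped peg (27 mm thick at the foot, 17 near the tip) leans 0.35 rad from vertical to the back. Origin: the peg's tip, 85 mm above the bench; axes as the rack's; peg runs from the tip along (-0.343, 0, -0.939). Centre of its lid ring (wire, 84 mm inner diameter, 5 mm high) on the grid: (-111, 0, -78) mm.
- block: Bystander: wooden press block, 48 x 100 x 34 mm, lying on the bench. Origin: centre of the underside. Not to be moved.
- spool: Bystander: spool of brown thread, 32 mm in diameter, 52 mm tall, standing on the bench. Origin: centre of the underside. Not to be moved.
Mind the look-alikes: they are no part of the job. What is shaped like the deep_pot but green or purple is not meant.

How it is judged (in metres and radians):
At the end, for the whole second after the job is handed in: Deep pot on the long peg, small pot on the short one: inner end within 18 mm of the tip, tilt under 0.55 rad. Each lid flat, knob up, within 18 mm of the centre of the ring before its own pot. Brush level in both forks, within 30 mm lengthwise, 16 mm sideways, 0.25 rad. All released, at rest (distance between deep_pot and long_peg below 0.018 m and angle between each of deep_pot, small_pot's own z axis and vertical below 0.55 rad and distance between small_pot and short_peg below 0.018 m and x of big_lid in the frame of long_peg between -0.129 and -0.093 m and y of big_lid in the frame of long_peg between -0.018 and 0.018 m and z of big_lid in the frame of long_peg between -0.111 and -0.103 m and angle between each of big_lid, small_lid's own z axis and vertical below 0.1 rad and x of small_lid in the frame of short_peg between -0.129 and -0.093 m and y of small_lid in the frame of short_peg between -0.018 and 0.018 m and z of small_lid in the frame of short_peg between -0.082 and -0.074 m and x of brush in the frame of rack between -0.03 and 0.03 m and y of brush in the frame of rack between -0.016 and 0.016 m and z of brush in the frame of rack between 0.027 and 0.039 m and angle between the y axis of brush and the x axis of rack, either way round below 0.25 rad and angle between brush's own z axis and vertical below 0.5 rad and angle between brush's own y axis and vertical between 1.421 and 1.721 rad and linear speed of each of deep_pot, small_pot, big_lid, small_lid, brush below 0.02 m/s and angular speed of each of deep_pot, small_pot, big_lid, small_lid, brush below 0.3 rad/s); the robot touches nothing.
It fails at once if the wood block is moved by more than 20 mm (distance of block from where it was at the start of the episode above 0.02 m).
It fails at once if the thread spool is moved by more than 20 mm (distance of spool from where it was at the start of the episode above 0.02 m).
It also fails if it takes over 128 s, if anything falls off the work surface, if the arm or the gripper's body presses on something with over 40 N, if the wrist force passes 120 N, or if a joint passes its speed limit or range.

ROBOT

A 6-joint arm with a two-finger parallel gripper is mounted at the origin on the work surface; the furniture and walls round the work are solid. World frame = base frame: x ahead of the robot, y to its left, z up, the work surface at z = 0. Lengths are in mm, angles in rad, forces in N, time in s.
With the tool pointing down it reaches from about 400 to 925 mm from the base axis. Payload 12.5 kg.
Tool frame: the origin (TCP) lies midway between the tips of the shut fingers; the grasp point (between the pads) lies 19 mm behind it; z points along the fingers, y is the line along which they close (so a half turn about z gives the same grasp; the last joint's range is limited). The gripper opens to 95 mm and grips with 3 to 60 N. Pads are 20 mm wide; open, the fingers measure 119 mm over their backs; the gripper's body (75 mm by 180 mm) begins 59 mm behind the grasp point.
Start: joints at [-1.261, 0.491, 1.559, -0, 1.092, -0.106], TCP at [252.475, -571.754, 214.661] pointing down, gripper open.
Joint ranges: [-3.1, 3.1], [-0.84, 2.19], [0.05, 2.79], [-1.13, 4.28], [0.06, 2.93], [-2.69, 2.69]. Speed limits (rad/s): [2.22, 2.22, 2.79, 3.14, 3.14, 3.14].

INTERFACE

Orientations are given as [roll, pitch, yaw] about the fixed x, y, z axes, in that order (R = Rz(yaw) Ry(pitch) Rx(roll)).
In Python, from cell import * gives the robot as it stands.
- The arm moves only by the tool servo_tool, never from a script. Its argument "moves" is one flat list of numbers, 5 for each row, row after row: the shift along the world's x, y, z as a fraction of full scale, then the turn about the world's z as a fraction of full scale, then the opening, from 0 (shut) to 1 (fully open). A call has 1 to 12 rows; each row is the pose to reach, as a shift and turn from the pose commanded when the call began, turning the shorter way round; what a row does not reach only later rows make up. Full scale, the value 1, is 400 mm for a shift and 180 degrees for a turn. A row lasts 1/12 s, in which the tool goes at most 41.7 mm and 7.16 degrees, less where a joint would pass 70% of its speed; a pose out of reach is approached as far as the arm can. A call with a number of a shift or a turn outside -1 to 1 is refused whole. A call with a gripper value outside its range is refused whole. The fingers move at their own pace and stop on an object; the grip force is fixed at half the most. Time passes only in rows, so rows that repeat a pose let the fingers close. It gives the time, the measured TCP pose, the force, the opening and the grip force at its end, in the units of the state.
- state(): the state, without advancing time (a new reading comes with each control period).
- read_camera(name): name is "scene" or "side" or "wrist"; returns (picture, depth): 480x640x3 uint8, blue, green, red; 480x640 float32, mm along the optical axis (not along the pixel's ray), 0 where there is no reading.
- get_calibration(name): a dict with "K" (3x3 intrinsics, pixels), "k1" (the pictures are not rectified: a ray, as slopes to the right and down, at radius r is drawn at 1 + k1 r^2 times it, then the intrinsics apply), "R" (3x3) and "t" (3): a world point X has camera coordinates R X + t. Camera axes: x right, y down, z forward; pixel columns grow to the right and rows downward; lengths in mm; the calibration is good to about 2 mm. A picture is of the moment at which its call begins: read the wrist's pose just before it. get_calibration takes no time and is no camera call; for the wrist camera it gives the pose at the moment of the call.
- job_done(): hands the job in; it is judged then, once.
The state is a dict: "t": time; "joints": joint angles; "qvel": joint speeds; "tau": joint torques, N m; "eef_pos": TCP position; "tcp_rot": TCP orientation; "ft_force": force on the tool from outside, world axes, zero at the start; "moment": the same for the moment, N m; "opening": opening from 0.0 (shut) to 1.0 (fully open); "grip_force": force on a finger pad.
Only numpy, scipy, OpenCV 4.12 (cv2) and the standard library are available. Lean on these libraries where they do the work, as an engineer would, in place of code of your own. Each camera call takes 0.05 s, during which the arm holds its last target. There are 200 camera calls.

## Working session

There is one attempt and no reset: what is moved stays moved. The work goes in short steps, Python scripts to look and compute and a tool call to move; the robot and the scene stay as the last step left them, time stands still between calls to the robot, and variables do not carry over. Pictures are saved under pics/ and viewed, at most 14 in all, crops included, and the job is handed in when it is done.

Besides the shell and the picture viewer there is one more tool, called as a command line: name --argument value ..., lists and objects as JSON in quotes. servo_tool: Moves the arm, as the interface text tells. Its arguments: {"type":"object","properties":{"moves":{"type":"array"}},"required":["moves"]}

```bash
mkdir -p pics; ls; python3 - <<'E'
from cell import *
import cv2
print(state())
for n in ("scene","side"):
    p,d=read_camera(n); cv2.imwrite(f"pics/{n}0.png",p)
    import numpy as np; np.save(f"{n}0.npy",d); np.save(f"{n}0_img.npy",p)
    print(n,get_calibration(n))
E
```

```text
pics
{'t': 0.0, 'joints': array([-1.26059740e+00,  4.91557389e-01,  1.55945883e+00, -1.14893390e-05,
        1.09166991e+00, -1.05599638e-01]), 'qvel': array([ 9.74723471e-04,  1.65630204e-03, -3.91330184e-04,  3.93619593e-04,
       -1.75661884e-03, -8.72078625e-05]), 'tau': array([ 2.19441237e-03, -6.12629628e+01, -2.58182073e+01,  6.94095762e-02,
        4.81126865e-02, -9.32708622e-05]), 'eef_pos': array([ 252.39485789, -571.50745005,  214.05985846]), 'tcp_rot': array([-3.14050420e+00, -1.05122910e-04,  4.15803806e-01]), 'ft_force': array([-0.52196552,  0.44774003, -0.29793176]), 'moment': array([ 0.05475737,  0.02440391, -0.01849402]), 'grip_force': 0.0, 'opening': 1.0013043013968186}
scene {'K': array([[621.39894852,   0.        , 325.21571355],
       [  0.        , 621.39894852, 233.28538546],
       [  0.        ,   0.        ,   1.        ]]), 'k1': 0.001182326280718451, 'R': array([[-0.88538715, -0.46463715, -0.01420963],
       [-0.32437208,  0.63942392, -0.69707948],
       [ 0.332975  , -0.61257601, -0.71685304]]), 't': array([ 482.04179404,  268.99123945, 1124.00961289])}
side {'K': array([[448.26117169,   0.        , 322.64461256],
       [  0.        , 448.26117169, 238.93262964],
       [  0.        ,   0.        ,   1.        ]]), 'k1': -0.03423023092709408, 'R': array([[-0.99964761,  0.00852681,  0.02513849],
       [-0.01975816,  0.39342718, -0.91914344],
       [-0.01772753, -0.91931624, -0.39312007]]), 't': array([ 564.37824751,  106.50944629, 1122.15717825])}
```

View pics/scene0.png

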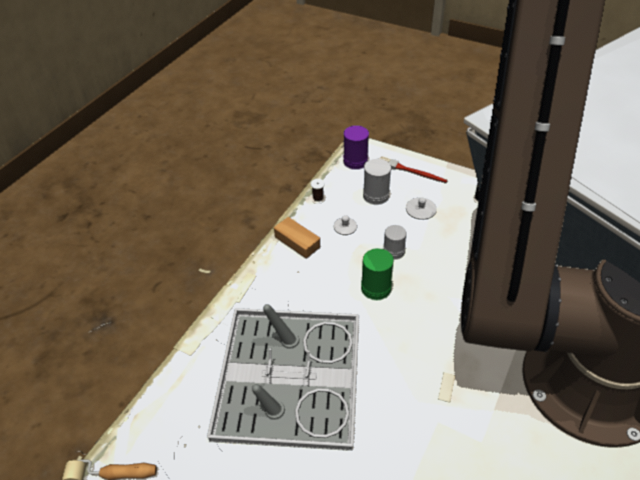

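View pics/side0.png

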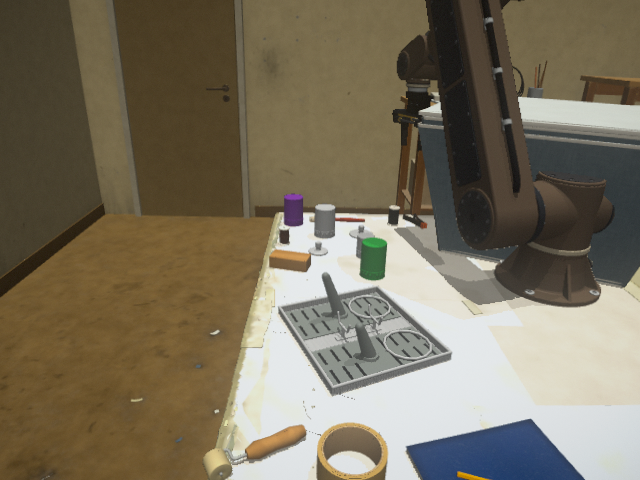

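```bash
cat > h.py <<'E'
import numpy as np, cv2
from cell import *
def cloud(d,c):
    K=c["K"]; v,u=np.mgrid[0:480,0:640]
    pts=np.stack([u,v],-1).reshape(-1,1,2).astype(np.float64)
    n=cv2.undistortPoints(pts,K,np.array([c["k1"],0,0,0,0])).reshape(480,640,2)
    X=np.dstack([n,np.ones((480,640))])*d[...,None]
    W=(X-c["t"])@c["R"]
    W[d<=0]=np.nan
    return W
def proj(P,c):
    P=np.atleast_2d(P).astype(float)@c["R"].T+c["t"]
    return cv2.projectPoints(P.reshape(-1,1,3),np.zeros(3),np.zeros(3),c["K"],np.array([c["k1"],0,0,0,0]))[0].reshape(-1,2)
def see(n):
    c=get_calibration(n); p,d=read_camera(n); return p,cloud(d,c),c
E
python3 - <<'E'
from h import *
c=get_calibration("scene"); W=cloud(np.load("scene0.npy"),c)
im=np.load("scene0_img.npy")
def rep(name,u,v):
    w=W[v-1:v+2,u-1:u+2].reshape(-1,3); print(name,np.nanmedian(w,0).round(1))
for a in [("deep top",377,166),("purple top",356,133),("green top",377,257),("small top",394,231),("bigknob",421,202),("smknob",345,218),("spooltop",318,183),("blockA",297,235),("bench",430,300),("brush",420,172),("longtip",268,308),("shorttip",258,387),("longring",328,342),("shortring",322,412),("rimTL",235,313),("rimTR",357,317),("rimBR",352,444),("rimBL",212,438)]: rep(*a)
cr=cv2.resize(im[110:310,260:480],None,fx=3,fy=3,interpolation=cv2.INTER_CUBIC); cv2.imwrite("pics/c1.png",cr)
E
```

```text
deep top [ 555.3 -277.6   91.9]
purple top [ 652.3 -368.4   91.6]
green top [441.2 -24.5  92.8]
small top [ 449.3 -132.9   61.8]
bigknob [ 441.5 -275.1   31.4]
smknob [ 571.9 -148.2   32.6]
spooltop [ 672.7 -208.1   50. ]
blockA [640.1 -52.6  34.1]
bench [327.  -42.5   1.9]
brush [ 489.  -393.5   12.9]
longtip [556.6 192.6 112.5]
shorttip [499.  323.5  84. ]
longring [462.7 143.9   4.7]
shortring [404.8 278.3   7.4]
rimTL [651.7 177.   19.7]
rimTR [433.7  76.5  19.5]
rimBR [329.6 313.4  20.6]
rimBL [543.5 410.1  17.8]
```

View pics/c1.png

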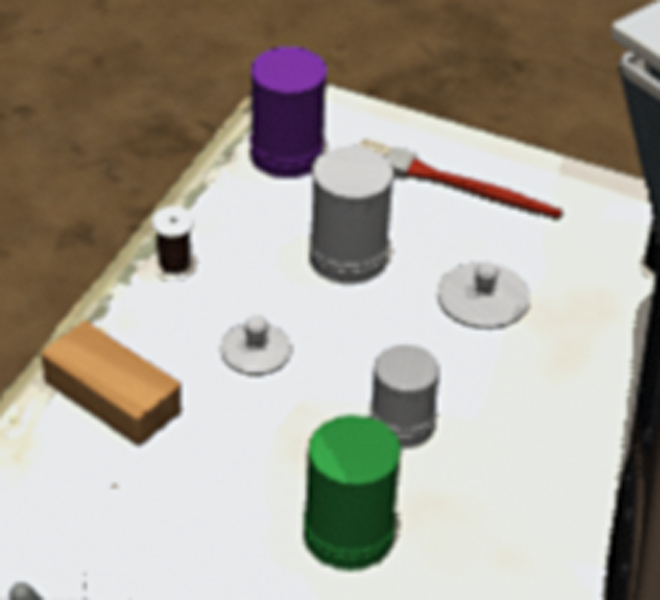

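The grey deep pot is at (377,180) and the small pot at (394,240). The big lid is at (421,207), the small lid at (345,225) and the brush at (420,172). The purple pot (356,148) and green pot (377,275) are look-alikes and aren't used. The rack's long peg is on its -y side. Next I'll measure these precisely.

```bash
python3 - <<'E'
from h import *
from scipy.optimize import least_squares
im=np.load("scene0_img.npy"); c=get_calibration("scene"); W=cloud(np.load("scene0.npy"),c)
def near(x,y,r,z0,z1):
    m=(np.hypot(W[...,0]-x,W[...,1]-y)<r)&(W[...,2]>z0)&(W[...,2]<z1); return W[m]
for n,x,y,r,z0,z1 in [("deep",555,-278,45,88,97),("small",449,-133,35,59,68),("green",441,-25,45,88,97),("purple",652,-368,45,88,97),("bigknob",441,-275,20,28,37),("smknob",572,-148,20,28,37),("biglid",441,-275,50,6,13),("smlid",572,-148,40,6,13),("spool",672,-208,30,46,56),("block",640,-52,80,30,38)]:
    p=near(x,y,r,z0,z1).astype(np.float32)
    (cx,cy),rad=cv2.minEnclosingCircle(p[:,:2].copy())
    print(n,len(p),p.mean(0).round(1),"encl",round(cx,1),round(cy,1),round(rad,1), cv2.minAreaRect(p[:,:2].copy()) if n=="block" else "")
# brush
b=W[(W[...,2]>6)&(W[...,2]<18)&(np.abs(W[...,0]-510)<140)&(np.abs(W[...,1]+395)<90)&(im.max(2).astype(int)-im.min(2)>70)]
print("brush red",len(b),cv2.minAreaRect(b[:,:2].astype(np.float32)),b.mean(0))
# rim
m=(W[...,2]>16)&(W[...,2]<24)&(np.hypot(W[...,0]-490,W[...,1]-244)<200)
p=W[m].astype(np.float32)
print("rim",len(p),cv2.minAreaRect(p[:,:2].copy()))
for x,y,t in[(556,192,114),(499,323,85)]:
    q=near(x,y,14,t-9,t+5); print("tip",len(q),q.mean(0).round(1),q[:,2].max().round(1))
np.save("b.npy",b)
E
```

```text
deep 353 [ 553.  -274.9   91.7] encl 553.2 -275.3 31.7 
small 287 [ 444.4 -129.1   62.4] encl 444.5 -129.8 24.8 
green 573 [435.9 -18.2  91.7] encl 436.7 -20.6 32.4 
purple 311 [ 651.5 -367.4   91.7] encl 651.3 -367.4 33.4 
bigknob 34 [ 440.8 -280.    31.9] encl 440.0 -279.9 9.7 
smknob 33 [ 572.7 -149.8   31.5] encl 572.8 -149.9 9.6 
biglid 365 [ 440.2 -277.7    8.5] encl 441.8 -274.6 49.1 
smlid 216 [ 570.3 -146.5    8.6] encl 568.9 -146.9 34.7 
spool 111 [ 671.  -203.9   51.5] encl 670.3 -202.9 18.4 
block 707 [644.3 -58.3  33.7] encl 644.5 -59.3 53.8 ((644.8828125, -58.98908233642578), (50.695823669433594, 102.3304672241211), 74.57381439208984)
brush red 157 ((487.18133544921875, -393.88018798828125), (16.314008712768555, 127.66030883789062), 88.1854248046875) [ 491.20679724 -394.27985795   10.9833061 ]
rim 1844 ((493.2664794921875, 240.9474334716797), (246.34396362304688, 275.04022216796875), 23.609764099121094)
tip 67 [558.4 192.8 110.7] 117.0
tip 80 [500.4 326.1  81.8] 87.8
```

servo_tool --moves '[0.3, 0.22, 0.1, -0.07, 1, 0.6, 0.435, 0.1, -0.142, 1, 0.6, 0.435, 0.1, -0.142, 1, 0.6, 0.435, 0.1, -0.142, 1, 0.6, 0.435, 0.1, -0.142, 1, 0.6, 0.435, 0.1, -0.142, 1, 0.6, 0.435, 0.1, -0.142, 0.6, 0.6, 0.435, 0.1, -0.142, 0.6, 0.6, 0.435, 0.1, -0.142, 0.6, 0.6, 0.435, 0.1, -0.142, 0.6]'

```text
t: 0.93
eef_pos: [492.4, -397.5, 254.2]
tcp_rot: [-3.141, 0.001, -0.029]
ft_force: [0.2, 0.5, 0.5]
opening: 0.778
grip_force: 0.0
```

```bash
python3 - <<'E'
from h import *
s=state(); print(s["eef_pos"],s["tcp_rot"],s["opening"])
p,W,c=see("wrist"); cv2.imwrite("pics/w1.png",p); np.save("w1.npy",W); print(c)
hsv=cv2.cvtColor(p,cv2.COLOR_BGR2HSV)
m=(W[...,2]>4)&(W[...,2]<20)&(hsv[...,1]>120)
q=W[m]; print(len(q), q.min(0),q.max(0))
E
```

```text
[ 492.43621576 -397.46348431  254.19272486] [-3.14137768e+00  8.03507156e-04 -2.87759648e-02] 0.7782754763593306
{'K': array([[411.60517674,   0.        , 317.98761056],
       [  0.        , 411.60517674, 240.41529286],
       [  0.        ,   0.        ,   1.        ]]), 'k1': -0.0955186040000218, 'R': array([[-2.95496761e-02, -9.99562863e-01, -9.48767217e-04],
       [-9.68082312e-01,  2.83826636e-02,  2.49020202e-01],
       [-2.48884418e-01,  8.27695107e-03, -9.68497826e-01]]), 't': array([-381.47161436,  451.01016718,  553.15365727])}
2967 [ 258.37030503 -431.32619716    4.01083954] [689.1589336  -35.9506898   19.98422766]
```

View pics/w1.png

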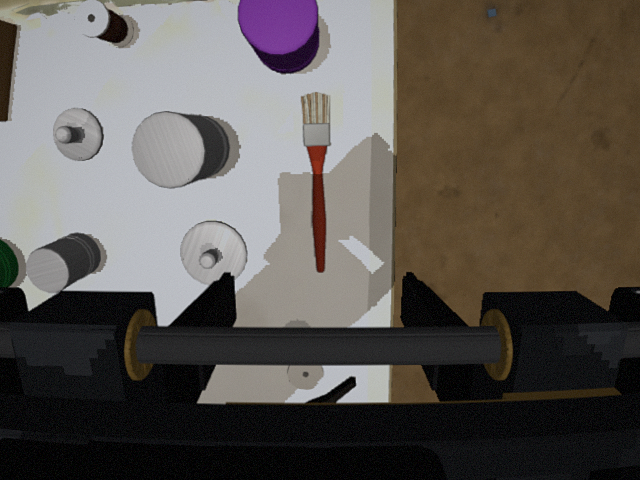

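```bash
python3 - <<'E'
from h import *
W=np.load("w1.npy")
for n,u,v in [("bristle",316,97),("handle end",320,268),("mid",319,190),("mid2",319,215),("bench",370,60),("spool2",305,373),("stick",340,387),("sm knob",65,134),("bigknob",208,260),("bench l",250,330)]:
    print(n,np.nanmedian(W[v-1:v+2,u-1:u+2].reshape(-1,3),0).round(1))
for n,x,y,r,z0,z1 in [("deep",553,-275,45,88,97),("small",444,-130,35,59,68),("bigknob",440,-279,20,28,37),("smknob",572,-149,20,28,37),("biglid",440,-279,45,6,13),("smlid",572,-149,35,6,13),("spool",671,-203,30,46,56)]:
    m=(np.hypot(W[...,0]-x,W[...,1]-y)<r)&(W[...,2]>z0)&(W[...,2]<z1); p=W[m].astype(np.float32)
    if len(p)>3:
        (cx,cy),rad=cv2.minEnclosingCircle(p[:,:2].copy()); print(n,len(p),p.mean(0).round(1),"encl",round(cx,1),round(cy,1),round(rad,1))
m=(W[...,2]>5)&(W[...,2]<20)&(W[...,1]<-375)&(W[...,1]>-425)&(W[...,0]>380)&(W[...,0]<625)
p=W[m].astype(np.float32); print(len(p),cv2.minAreaRect(p[:,:2].copy()),p.mean(0))
E
```

```text
bristle [ 599.2 -397.5   10.4]
handle end [ 426.3 -396.4    9. ]
mid [ 509.3 -397.7   10.8]
mid2 [ 484.  -397.    12.8]
bench [ 633.6 -450.9    0. ]
spool2 [ 327.5 -378.1   52.3]
stick [ 280.1 -415.5    8.9]
sm knob [ 575.4 -154.4   31.2]
bigknob [ 445.5 -284.7   31.8]
bench l [ 524.  -383.2  345.1]
deep 4444 [ 556.4 -278.    90.8] encl 556.1 -277.3 31.1
small 1527 [ 448.4 -132.8   61.8] encl 447.8 -131.4 23.9
bigknob 213 [ 444.6 -283.1   31.2] encl 444.1 -282.4 8.6
smknob 231 [ 574.9 -152.7   31.1] encl 575.4 -151.6 8.8
biglid 2468 [ 446.8 -283.4    7.4] encl 444.5 -283.0 35.9
smlid 1324 [ 575.  -154.4    7.4] encl 575.3 -151.7 26.6
spool 1015 [ 672.7 -204.8   50.7] encl 673.4 -204.5 16.7
2891 ((524.1325073242188, -399.9528503417969), (204.45236206054688, 32.32255554199219), 4.617443561553955) [ 533.2087   -396.27362    10.812105]
```

servo_tool --moves '[0, 0, -0.3, 0, 0.6, 0, 0, -0.55, 0, 0.6, 0, 0, -0.55, 0, 0.6, 0, 0, -0.6, 0, 0.6, 0, 0, -0.6, 0, 0.6, 0, 0, -0.622, 0, 0.6, 0, 0, -0.622, 0, 0.6, 0, 0, -0.622, 0, 0.6, 0, 0, -0.622, 0, 0.6, 0, 0, -0.622, 0, 0, 0, 0, -0.622, 0, 0, 0, 0, -0.622, 0, 0]'

```text
t: 1.98
eef_pos: [492.3, -398.1, 6.4]
tcp_rot: [3.141, -0.0, -0.031]
ft_force: [0.1, -0.4, -1.2]
opening: 0.445
grip_force: 0.0
```

servo_tool --moves '[0, 0, 0, 0, 0, 0, 0, 0, 0, 0, 0, 0, 0, 0, 0, 0, 0, 0, 0, 0, 0, 0, 0, 0, 0, 0, 0, 0, 0, 0]'

```text
t: 2.48
eef_pos: [492.5, -397.7, 5.9]
tcp_rot: [3.141, -0.0, -0.03]
ft_force: [0.0, 0.2, 1.2]
opening: 0.158
grip_force: 29.8
```

servo_tool --moves '[0, 0, 0.1, 0, 0, 0, 0, 0.2, 0, 0, 0, 0, 0.3, 0, 0, 0, 0.1, 0.4, 0, 0, 0, 0.2, 0.5, 0, 0, 0, 0.3, 0.6, 0, 0, -0.05, 0.5, 0.62, 0.05, 0, -0.1, 0.99, 0.62, 0.141, 0, -0.1, 0.99, 0.62, 0.141, 0, -0.1, 0.99, 0.62, 0.141, 0, -0.1, 0.99, 0.62, 0.141, 0, -0.1, 0.99, 0.62, 0.141, 0]'

```text
t: 3.48
eef_pos: [459.4, -63.0, 248.1]
tcp_rot: [3.141, -0.0, 0.413]
ft_force: [1.2, -0.7, -1.2]
opening: 0.162
grip_force: 29.8
```

servo_tool --moves '[-0.04, 0.55, 0, 0, 0, -0.04, 0.55, 0, 0, 0, -0.04, 0.55, 0, 0, 0, -0.04, 0.55, 0, 0, 0, -0.04, 0.55, 0, 0, 0, -0.04, 0.55, 0, 0, 0, -0.04, 0.55, 0, 0, 0, -0.04, 0.55, 0, 0, 0]'

```text
t: 4.15
eef_pos: [443.9, 155.6, 247.7]
tcp_rot: [3.141, 0.0, 0.415]
ft_force: [-0.6, -0.5, -0.5]
opening: 0.163
grip_force: 29.8
```

```bash
python3 - <<'E'
from h import *
s=state(); print(s["eef_pos"],s["tcp_rot"],s["opening"],s["joints"])
p,W,c=see("wrist"); cv2.imwrite("pics/w2.png",p); np.save("w2.npy",W)
E
```

```text
[443.94267659 155.59630472 247.69106854] [3.14140326e+00 3.25419658e-04 4.14753001e-01] 0.1626311368839827 [ 1.96708195e-01  2.32812386e-01  1.87748386e+00 -2.97518265e-04
  1.03157317e+00  1.35290429e+00]
```

View pics/w2.png

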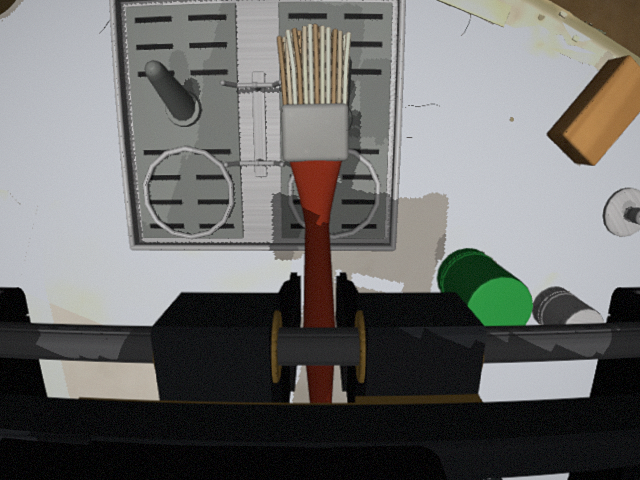

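```bash
cat >> h.py <<'E'
def ray(u,v,z,c):
    n=cv2.undistortPoints(np.array([[[u,v]]],float),c["K"],np.array([c["k1"],0,0,0,0])).ravel()
    C=-c["R"].T@c["t"]; d=c["R"].T@np.array([n[0],n[1],1]); return C+d*(z-C[2])/d[2]
E
python3 - <<'E'
from h import *
c=get_calibration("wrist"); W=np.load("w2.npy")
print("ring",ray(188,192.5,11,c).round(1))
for u,v in [(130,248),(396,248),(118,2),(404,2)]: print("rim",ray(u,v,21,c).round(1))
print("tipdepth",W[66:71,150:156].reshape(-1,3)[::6].round(1))
print("grid z",np.nanmedian(W[205:210,180:185].reshape(-1,3),0))
print("fork",ray(224,84,50,c),ray(228,163,50,c))
m=(W[...,2]>16)&(W[...,2]<24)&(np.hypot(W[...,0]-490,W[...,1]-244)<200)
p=W[m].astype(np.float32); print(len(p),cv2.minAreaRect(p[:,:2].copy()))
# predicted from scene pose
R0=np.array([493,241]);a=.412
for n,P in [("shorttip",(41,73,85)),("shortring",(-70,73,10)),("cornBL",(-122,135,21)),("cornBR",(-122,-135,21))]:
    w=[R0[0]+P[0]*np.cos(a)-P[1]*np.sin(a),R0[1]+P[0]*np.sin(a)+P[1]*np.cos(a),P[2]]; print(n,np.round(w,1),proj(w,c).round(1))
E
```

```text
ring [406.6 280.9  11. ]
rim [331.7 315.4  21. ]
rim [439.9  68.5  21. ]
rim [548.5 400.6  21. ]
rim [648.3 160.9  21. ]
tipdepth [[506.  326.8  82.6]
 [505.3 326.   83.9]
 [504.6 325.4  84.6]
 [503.9 325.3  84.2]
 [503.2 324.8  85. ]]
grid z [388.38324761 283.60030196   5.89514611]
fork [516.64068799 274.79718172  50.        ] [455.42045507 247.3236056   50.        ]
4679 ((491.0809326171875, 239.96421813964844), (238.93453979492188, 272.5929870605469), 23.439050674438477)
shorttip [501.3 324.3  85. ] [[148.6  72.7]]
shortring [399.6 279.9  10. ] [[186.9 199.1]]
cornBL [327.1 315.8  21. ] [[128.3 251.7]]
cornBR [435.3  68.4  21. ] [[394.  252.1]]
```

```bash
python3 - <<'E'
from h import *
c=get_calibration("side"); W=cloud(np.load("side0.npy"),c)
m=(W[...,2]>17)&(W[...,2]<24)&(np.hypot(W[...,0]-490,W[...,1]-244)<200)
p=W[m].astype(np.float32); print(len(p),cv2.minAreaRect(p[:,:2].copy()))
for u,v in [(332,390),(450,356),(376,288),(278.5,304)]: print(ray(u,v,21,c).round(1))
for n,x,y,r,z0,z1 in [("deep",555,-277,45,85,99),("green",440,-20,40,88,97),("small",448,-131,30,57,68)]:
    m=(np.hypot(W[...,0]-x,W[...,1]-y)<r)&(W[...,2]>z0)&(W[...,2]<z1); p=W[m].astype(np.float32)
    if len(p)>3: (cx,cy),rad=cv2.minEnclosingCircle(p[:,:2].copy()); print(n,len(p),p.mean(0).round(1),"encl",round(cx,1),round(cy,1),round(rad,1))
c=get_calibration("wrist"); s=state(); print("tcp px",proj(s["eef_pos"],c))
W=np.load("w2.npy")
m=(np.hypot(W[...,0]-440,W[...,1]+22)<45)&(W[...,2]>88)&(W[...,2]<97); p=W[m].astype(np.float32); print("green w2",p.mean(0),cv2.minEnclosingCircle(p[:,:2].copy()))
E
```

```text
1208 ((495.82525634765625, 240.87460327148438), (247.3821563720703, 276.3763427734375), 23.711828231811523)
[553.7 422.   21. ]
[338.4 331.3  21. ]
[443.5  86.5  21. ]
[660.4 163.2  21. ]
deep 145 [ 558.6 -269.4   90.8] encl 558.8 -275.6 31.5
green 215 [441.4 -16.   91.5] encl 440.9 -19.3 31.2
small 90 [ 451.9 -129.8   62.3] encl 450.0 -130.2 23.8
tcp px [[319.16844781 300.763093  ]]
green w2 [445.56683  -17.30705   90.552155] ((439.790283203125, -18.77623748779297), 31.028276443481445)
```

servo_tool --moves '[0.096, 0.198, 0, 0, 0, 0.096, 0.198, 0, 0, 0, 0.096, 0.198, 0, 0, 0, 0.096, 0.198, -0.1, 0, 0, 0.096, 0.198, -0.2, 0, 0, 0.096, 0.198, -0.3, 0, 0, 0.096, 0.198, -0.4, 0, 0, 0.096, 0.198, -0.45, 0, 0, 0.096, 0.198, -0.48, 0, 0, 0.096, 0.198, -0.5, 0, 0, 0.096, 0.198, -0.515, 0, 0, 0.096, 0.198, -0.52, 0, 0]'

```text
t: 5.2
eef_pos: [483.0, 233.6, 39.5]
tcp_rot: [3.141, 0.0, 0.412]
ft_force: [-1.0, -0.4, -1.5]
opening: 0.161
grip_force: 29.8
```

```bash
python3 - <<'E'
from h import *
s=state(); print(s["eef_pos"],s["ft_force"])
p,W,c=see("scene"); cv2.imwrite("pics/s2.png",cv2.resize(p[290:460,190:390],None,fx=3.5,fy=3.5,interpolation=cv2.INTER_CUBIC))
E
```

```text
[482.95254391 233.57429515  39.50654144] [-1.04477215 -0.39315061 -1.45722812]
```

View pics/s2.png

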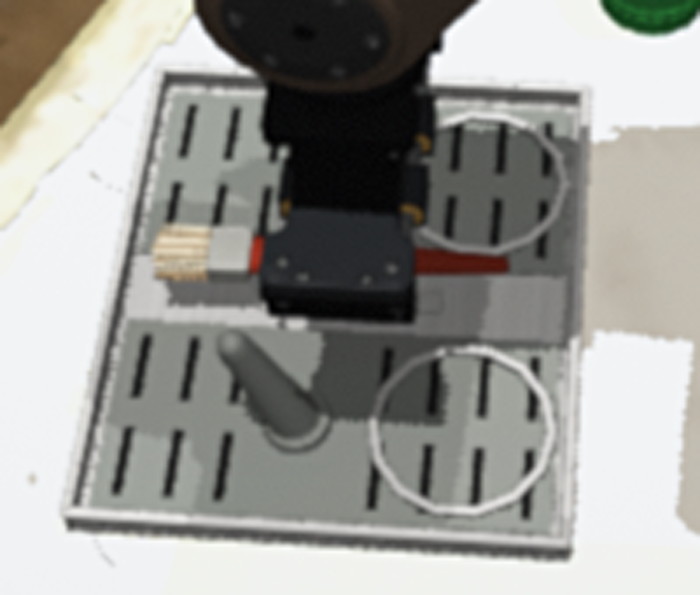

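servo_tool --moves '[0, 0, -0.005, 0, 0, 0, 0, -0.005, 0, 0.4, 0, 0, -0.005, 0, 0.4, 0, 0, -0.005, 0, 0.4, 0, 0, -0.005, 0, 0.4, 0, 0, 0.05, 0, 0.4, 0, 0, 0.15, 0, 0.4, 0, 0, 0.25, 0, 0.4, 0, 0, 0.35, 0, 0.4, 0, 0, 0.45, 0, 0.4, 0, 0, 0.5, 0, 0.4, 0, 0, 0.5, 0, 0.4]'

```text
t: 6.25
eef_pos: [484.0, 235.0, 244.8]
tcp_rot: [3.141, -0.008, 0.413]
ft_force: [0.9, -0.2, 0.3]
opening: 0.4
grip_force: 0.0
```

```bash
python3 - <<'E'
from h import *
s=state(); print(s["eef_pos"],s["tcp_rot"],s["opening"])
p,W,c=see("wrist"); q,W2,c2=see("scene")
for n,w,P in (("w",W,p),("s",W2,q)):
    a=.413; L=w-np.array([496,241,0]); x=L[...,0]*np.cos(a)+L[...,1]*np.sin(a); y=-L[...,0]*np.sin(a)+L[...,1]*np.cos(a); z=w[...,2]
    hs=cv2.cvtColor(P,cv2.COLOR_BGR2HSV)
    red=(hs[...,1]>120)&((hs[...,0]<12)|(hs[...,0]>170))&(np.abs(x)<130)&(np.abs(y)<60)&(z>25)&(z<60)
    t=np.c_[x[red],y[red],z[red]].astype(np.float32); print(n,len(t),t.min(0),t.max(0),t.mean(0),cv2.minAreaRect(t[:,:2].copy()))
    hi=(np.abs(y)<40)&(x>50)&(x<140)&(z>30)&(z<60); t=np.c_[x[hi],y[hi],z[hi]]; print(len(t),np.percentile(t,[1,99],axis=0) if len(t) else "")
E
```

```text
[483.96185027 234.99124413 244.80434946] [ 3.14082142 -0.00819183  0.41288813] 0.39972293375961365
w 1754 [-83.96334   -9.550117  35.392693] [46.547047  8.760682 45.826557] [-11.940626   -2.0155175  41.632206 ] ((-18.765289306640625, -1.6561012268066406), (130.55552673339844, 17.97709846496582), 1.3232040405273438)
1617 [[ 50.06576841 -12.58401318  34.55258817]
 [ 95.72829572  14.09862752  46.71039857]]
s 443 [-85.550606  -9.01489   34.547462] [44.511047 10.417437 49.38364 ] [-17.79183      0.07758439  42.636517  ] ((-20.524566650390625, 0.6490373611450195), (130.05487060546875, 19.164684295654297), 0.1750178039073944)
356 [[ 50.2260469  -13.27655459  34.14050648]
 [ 93.55456961  15.71923589  48.96146452]]
```

servo_tool --moves '[-0.1, -0.99, 0, 0, 0.4, -0.1, -0.99, 0, 0, 0.4, -0.1, -0.99, 0, 0, 0.4, -0.1, -0.99, 0, 0, 0.4, -0.1, -0.99, 0, 0, 0.4, -0.1, -0.99, 0, 0, 0.4, -0.1, -0.99, 0, 0, 0.4, -0.1, -0.99, 0, 0, 0.4, -0.1, -0.99, 0, 0, 0.4, -0.1, -0.99, 0, 0, 0.4, -0.1, -0.99, 0, 0, 0.4]'

```text
t: 7.27
eef_pos: [441.7, -165.1, 238.1]
tcp_rot: [-3.14, 0.002, 0.409]
ft_force: [-0.1, -0.2, 0.2]
opening: 0.401
grip_force: 0.0
```

servo_tool --moves '[-0.002, -0.301, 0, 0, 0.4, -0.002, -0.301, 0, 0, 0.4, -0.002, -0.301, 0, 0, 0.4, -0.002, -0.301, -0.1, 0, 0.4, -0.002, -0.301, -0.2, 0, 0.4, -0.002, -0.301, -0.3, 0, 0.4, -0.002, -0.301, -0.4, 0, 0.4, -0.002, -0.301, -0.45, 0, 0.4, -0.002, -0.301, -0.45, 0, 0.4, -0.002, -0.301, -0.45, 0, 0.4]'

```text
t: 8.1
eef_pos: [441.3, -281.1, 58.6]
tcp_rot: [-3.138, 0.002, 0.413]
ft_force: [-0.1, -1.3, 0.1]
opening: 0.398
grip_force: 0.0
```

```bash
python3 - <<'E'
from h import *
s=state(); print(s["eef_pos"],s["tcp_rot"])
p,W,c=see("side"); 
t=s["eef_pos"]; print(proj(t,c)); u,v=proj(t,c)[0].astype(int)
cv2.imwrite("pics/l1.png",cv2.resize(p[v-50:v+40,u-50:u+50],None,fx=6,fy=6,interpolation=cv2.INTER_CUBIC))
E
```

```text
[ 441.30839544 -281.05680452   58.58744762] [-3.13825356e+00  1.69471685e-03  4.13015550e-01]
[[363.24906069 216.80942953]]
```

View pics/l1.png

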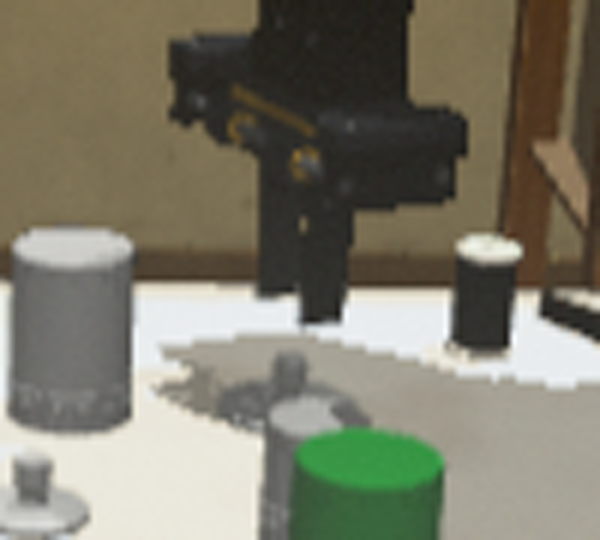

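servo_tool --moves '[0.005, -0.002, 0, 0, 0.4, 0.006, -0.002, -0.05, 0, 0.4, 0.006, -0.002, -0.1, 0, 0.4, 0.006, -0.002, -0.118, 0, 0.4, 0.006, -0.002, -0.118, 0, 0.4, 0.006, -0.002, -0.118, 0, 0, 0.006, -0.002, -0.118, 0, 0, 0.006, -0.002, -0.118, 0, 0, 0.006, -0.002, -0.118, 0, 0, 0.006, -0.002, -0.118, 0, 0]'

```text
t: 8.98
eef_pos: [444.6, -283.1, 13.4]
tcp_rot: [3.14, -0.001, 0.413]
ft_force: [-0.6, -0.3, 7.6]
opening: 0.162
grip_force: 30.0
```

servo_tool --moves '[0, 0, 0, 0, 0, 0, 0, 0, 0, 0, 0, 0, 0.05, 0, 0, 0, 0, 0.15, 0, 0, 0, 0, 0.25, 0, 0, 0, 0, 0.35, 0, 0, 0, 0, 0.45, 0, 0, 0, 0, 0.5, 0, 0, 0, 0, 0.5, 0, 0]'

```text
t: 9.73
eef_pos: [445.4, -283.7, 217.5]
tcp_rot: [3.134, -0.004, 0.413]
ft_force: [0.5, 0.2, -1.4]
opening: 0.169
grip_force: 30.0
```

```bash
python3 - <<'E'
from h import *
s=state(); print(s["eef_pos"],s["tcp_rot"],s["opening"],s["ft_force"])
p,W,c=see("side"); 
t=s["eef_pos"]; u,v=proj(t,c)[0].astype(int)
cv2.imwrite("pics/l2.png",cv2.resize(p[v-40:v+50,u-50:u+50],None,fx=6,fy=6,interpolation=cv2.INTER_CUBIC))
E
```

```text
[ 445.39845755 -283.70193704  217.47376622] [ 3.1343664  -0.00359036  0.41276849] 0.16910606432637337 [ 0.47977251  0.16753742 -1.35679855]
```

View pics/l2.png

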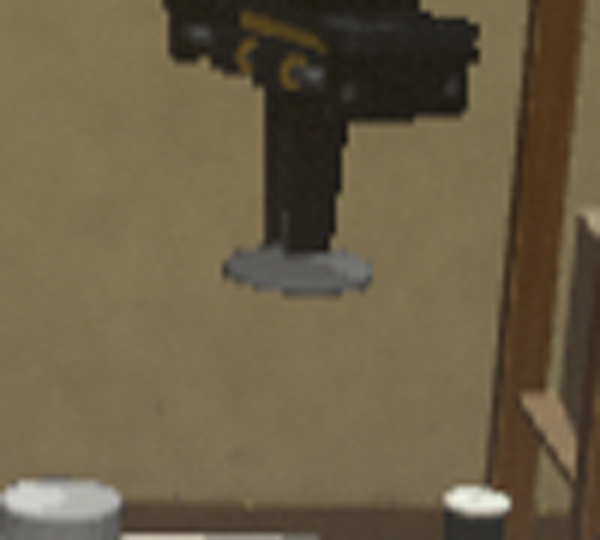

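servo_tool --moves '[0, 0.8, 0, 0, 0, 0, 0.8, 0, 0, 0, 0, 0.8, 0, 0, 0, 0, 0.8, 0, 0, 0, 0, 0.8, 0, 0, 0, 0, 0.8, 0, 0, 0, 0, 0.8, 0, 0, 0, 0, 0.8, 0, 0, 0, 0, 0.8, 0, 0, 0, 0, 0.8, 0, 0, 0, 0, 0.8, 0, 0, 0]'

```text
t: 10.7
eef_pos: [443.9, 36.9, 211.7]
tcp_rot: [-3.141, 0.002, 0.413]
ft_force: [1.1, -0.0, -1.3]
opening: 0.164
grip_force: 30.0
```

servo_tool --moves '[0.042, 0.273, 0, 0, 0, 0.042, 0.273, 0, 0, 0, 0.042, 0.273, -0.05, 0, 0, 0.042, 0.273, -0.15, 0, 0, 0.042, 0.273, -0.25, 0, 0, 0.042, 0.273, -0.35, 0, 0, 0.042, 0.273, -0.42, 0, 0, 0.042, 0.273, -0.44, 0, 0, 0.042, 0.273, -0.445, 0, 0, 0.042, 0.273, -0.445, 0, 0]'

```text
t: 11.53
eef_pos: [461.5, 145.6, 34.9]
tcp_rot: [3.142, 0.0, 0.411]
ft_force: [-0.1, 0.1, -0.5]
opening: 0.167
grip_force: 30.0
```

```bash
python3 - <<'E'
from h import *
s=state(); print(s["eef_pos"],s["tcp_rot"],s["opening"],s["ft_force"])
p,W,c=see("side"); cv2.imwrite("pics/l3.png",cv2.resize(p[250:400,260:460],None,fx=4,fy=4,interpolation=cv2.INTER_CUBIC))
E
```

```text
[461.4969902  145.62042912  34.87087529] [3.14155458e+00 3.68657240e-04 4.11319512e-01] 0.16707295861944 [-0.14596699  0.06464698 -0.50260397]
```

View pics/l3.png

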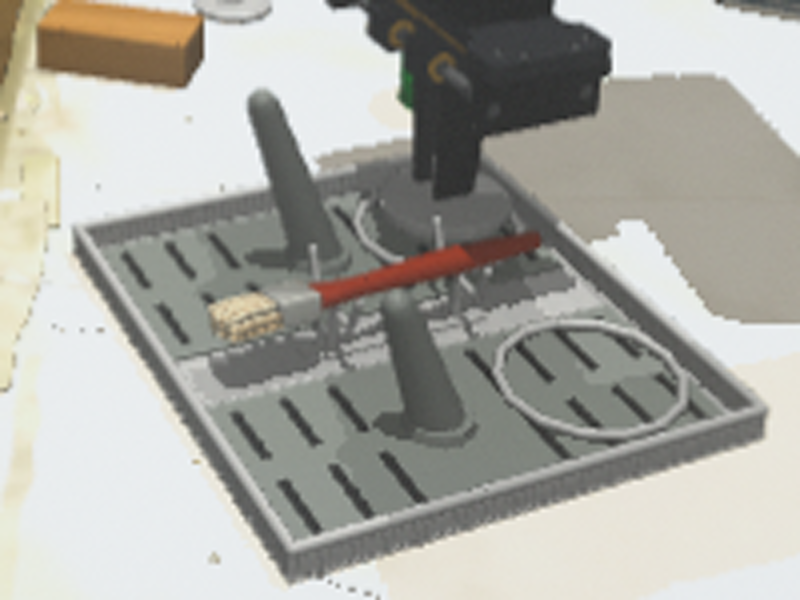

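servo_tool --moves '[0, 0, -0.02, 0, 0, 0, 0, -0.034, 0, 0, 0, 0, -0.035, 0, 0, 0, 0, -0.035, 0, 0.35, 0, 0, -0.035, 0, 0.35, 0, 0, -0.035, 0, 0.35, 0, 0, -0.035, 0, 0.35, 0, 0, 0.1, 0, 0.35, 0, 0, 0.2, 0, 0.35, 0, 0, 0.3, 0, 0.35, 0, 0, 0.4, 0, 0.35, 0, 0, 0.5, 0, 0.35]'

```text
t: 12.58
eef_pos: [460.4, 146.3, 231.3]
tcp_rot: [3.141, -0.0, 0.413]
ft_force: [-0.5, -0.8, -0.7]
opening: 0.348
grip_force: 0.0
```

```bash
cat >> h.py <<'E'
def local(w):
    a=.413; L=w-np.array([496,241,0]); return np.stack([L[...,0]*np.cos(a)+L[...,1]*np.sin(a),-L[...,0]*np.sin(a)+L[...,1]*np.cos(a),w[...,2]],-1)
E
python3 - <<'E'
from h import *
s=state(); print(s["eef_pos"],s["tcp_rot"],s["opening"],s["ft_force"])
for n in("scene","side"):
    p,W,c=see(n); L=local(W)
    for nm,z0,z1,r in (("knob",34,45,20),("lid",13,19,45)):
        m=(np.hypot(L[...,0]+70,L[...,1]+73)<r)&(L[...,2]>z0)&(L[...,2]<z1); q=L[m].astype(np.float32)
        if len(q)>3: print(n,nm,len(q),q.mean(0),cv2.minEnclosingCircle(q[:,:2].copy()))
E
```

```text
[460.43651331 146.31392591 231.30791272] [ 3.14146699e+00 -2.34540007e-04  4.12666043e-01] 0.34821829802423865 [-0.50478332 -0.7817118  -0.65921372]
scene knob 59 [-72.68543  -69.575165  38.79344 ] ((-72.34880065917969, -70.64476013183594), 8.952839851379395)
scene lid 774 [-73.44475  -70.38132   15.317946] ((-69.4688491821289, -72.1618881225586), 44.65275573730469)
side knob 36 [-67.91032  -70.939255  38.04393 ] ((-69.30521392822266, -71.9609375), 9.173246383666992)
side lid 317 [-67.51163  -72.03158   15.023343] ((-74.31270599365234, -75.75277709960938), 39.920997619628906)
```

servo_tool --moves '[0.285, -0.743, 0, 0.36, 0.4, 0.285, -0.743, 0, 0.36, 0.4, 0.285, -0.743, 0, 0.36, 0.4, 0.285, -0.743, 0, 0.36, 0.4, 0.285, -0.743, 0, 0.36, 0.4, 0.285, -0.743, 0, 0.36, 0.4, 0.285, -0.743, 0, 0.36, 0.4, 0.285, -0.743, 0, 0.36, 0.4, 0.285, -0.743, 0, 0.36, 0.4, 0.285, -0.743, 0, 0.36, 0.4, 0.285, -0.743, 0, 0.36, 0.4, 0.285, -0.743, 0, 0.36, 0.4]'

```text
t: 13.68
eef_pos: [574.7, -150.7, 228.4]
tcp_rot: [-3.141, -0.0, 1.541]
ft_force: [-0.5, 0.7, -0.1]
opening: 0.401
grip_force: 0.0
```

servo_tool --moves '[0, 0, -0.1, 0, 0.4, 0, 0, -0.2, 0, 0.4, 0, 0, -0.3, 0, 0.4, 0, 0, -0.4, 0, 0.4, 0, 0, -0.48, 0, 0.4, 0, 0, -0.53, 0, 0.4, 0, 0, -0.538, 0, 0.4, 0, 0, -0.538, 0, 0.4, 0, 0, -0.538, 0, 0, 0, 0, -0.538, 0, 0, 0, 0, -0.538, 0, 0, 0, 0, -0.538, 0, 0]'

```text
t: 14.68
eef_pos: [575.5, -150.9, 15.0]
tcp_rot: [3.14, 0.001, 1.543]
ft_force: [-1.0, -0.5, 0.7]
opening: 0.179
grip_force: 1.0
```

servo_tool --moves '[0, 0, 0, 0, 0, 0, 0, 0, 0, 0, 0, 0, 0, 0, 0, 0, 0, 0.05, 0, 0, 0, 0, 0.15, 0, 0, 0, 0, 0.25, 0, 0, 0, 0, 0.35, 0, 0, 0, 0, 0.45, 0, 0, 0, 0, 0.5, 0, 0, 0, 0, 0.5, 0, 0]'

```text
t: 15.52
eef_pos: [576.5, -151.3, 219.3]
tcp_rot: [3.133, 0.003, 1.544]
ft_force: [0.1, 0.5, 0.4]
opening: 0.167
grip_force: 30.0
```

servo_tool --moves '[-0.3, 0.75, 0, -0.36, 0, -0.3, 0.75, 0, -0.36, 0, -0.3, 0.75, 0, -0.36, 0, -0.3, 0.75, 0, -0.36, 0, -0.3, 0.75, 0, -0.36, 0, -0.3, 0.75, 0, -0.36, 0, -0.3, 0.75, 0, -0.36, 0, -0.3, 0.75, 0, -0.36, 0, -0.3, 0.75, 0, -0.36, 0, -0.3, 0.75, 0, -0.36, 0, -0.3, 0.75, 0, -0.36, 0, -0.3, 0.75, 0, -0.36, 0]'

```text
t: 16.52
eef_pos: [454.7, 149.2, 213.3]
tcp_rot: [-3.142, 0.001, 0.415]
ft_force: [0.7, -0.8, -0.6]
opening: 0.168
grip_force: 30.0
```

```bash
python3 - <<'E'
from h import *
s=state(); print(s["eef_pos"],s["tcp_rot"],s["opening"])
p,W,c=see("side"); u,v=proj(s["eef_pos"],c)[0].astype(int)
cv2.imwrite("pics/l4.png",cv2.resize(p[v-50:v+50,u-65:u+65],None,fx=5,fy=5,interpolation=cv2.INTER_CUBIC))
E
```

```text
[454.74522225 149.16988638 213.28730943] [-3.14158319e+00  6.87414744e-04  4.15447784e-01] 0.16780339622126972
```

View pics/l4.png

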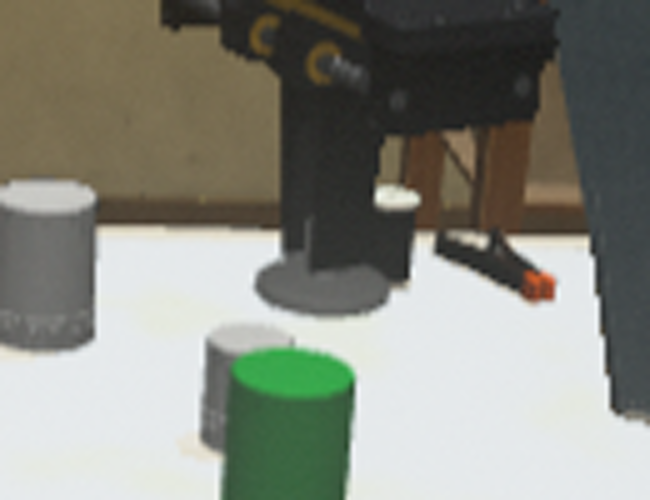

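servo_tool --moves '[-0.13, 0.327, 0, 0, 0, -0.13, 0.327, 0, 0, 0, -0.13, 0.327, 0, 0, 0, -0.13, 0.327, 0, 0, 0, -0.13, 0.327, -0.1, 0, 0, -0.13, 0.327, -0.2, 0, 0, -0.13, 0.327, -0.3, 0, 0, -0.13, 0.327, -0.4, 0, 0, -0.13, 0.327, -0.44, 0, 0, -0.13, 0.327, -0.46, 0, 0, -0.13, 0.327, -0.47, 0, 0, -0.13, 0.327, -0.476, 0, 0]'

```text
t: 17.57
eef_pos: [403.6, 279.8, 23.5]
tcp_rot: [3.142, -0.0, 0.413]
ft_force: [0.5, 0.7, -0.8]
opening: 0.168
grip_force: 30.0
```

servo_tool --moves '[0, 0, -0.002, 0, 0, 0, 0, -0.003, 0, 0.35, 0, 0, -0.003, 0, 0.35, 0, 0, -0.003, 0, 0.35, 0, 0, -0.003, 0, 0.35, 0, 0, 0.1, 0, 0.35, 0, 0, 0.2, 0, 0.35, 0, 0, 0.3, 0, 0.35, 0, 0, 0.4, 0, 0.35, 0, 0, 0.5, 0, 0.35, 0, 0, 0.5, 0, 0.35]'

```text
t: 18.48
eef_pos: [405.0, 281.1, 230.5]
tcp_rot: [-3.141, -0.011, 0.413]
ft_force: [0.2, 0.4, -0.4]
opening: 0.35
grip_force: 0.0
```

```bash
python3 - <<'E'
from h import *
s=state(); print(s["eef_pos"],s["tcp_rot"],s["opening"],s["ft_force"])
for n in("scene","side"):
    p,W,c=see(n); L=local(W)
    for nm,z0,z1,r in (("knob",34,45,20),("lid",13,19,45)):
        m=(np.hypot(L[...,0]+70,L[...,1]-73)<r)&(L[...,2]>z0)&(L[...,2]<z1); q=L[m].astype(np.float32)
        if len(q)>3: print(n,nm,len(q),q.mean(0),cv2.minEnclosingCircle(q[:,:2].copy()))
E
```

```text
[404.97379724 281.13382227 230.54834925] [-3.14100731 -0.01120371  0.41297297] 0.3502593760743703 [ 0.19505144  0.40572417 -0.35162479]
scene knob 76 [-70.522705  75.41936   39.059956] ((-70.51016235351562, 74.946533203125), 8.93646240234375)
scene lid 595 [-71.76283   75.050476  15.259891] ((-70.0424575805664, 73.1245346069336), 44.8433952331543)
side knob 50 [-66.43261   74.84131   37.780884] ((-66.35321044921875, 74.44615936279297), 8.150338172912598)
side lid 271 [-65.6653    75.60478   14.589737] ((-73.6404800415039, 69.40734100341797), 42.63547897338867)
```

servo_tool --moves '[0.25, -0.95, 0, 0, 1, 0.25, -0.95, 0, 0, 1, 0.25, -0.95, 0, 0, 1, 0.25, -0.95, 0, 0, 1, 0.25, -0.95, 0, 0, 1, 0.25, -0.95, 0, 0, 1, 0.25, -0.95, 0, 0, 1, 0.25, -0.95, 0, 0, 1, 0.25, -0.95, 0, 0, 1, 0.25, -0.95, 0, 0, 1, 0.25, -0.95, 0, 0, 1, 0.25, -0.95, 0, 0, 1]'

```text
t: 19.58
eef_pos: [502.4, -100.5, 221.8]
tcp_rot: [-3.14, 0.002, 0.411]
ft_force: [-0.1, 0.7, 0.5]
opening: 0.997
grip_force: 0.0
```

servo_tool --moves '[0.132, -0.441, 0, 0, 1, 0.132, -0.441, 0, 0, 1, 0.132, -0.441, 0, 0, 1, 0.132, -0.441, 0, 0, 1, 0.132, -0.441, 0, 0, 1, 0.132, -0.441, 0, 0, 1, 0.132, -0.441, -0.08, 0, 1, 0.132, -0.441, -0.16, 0, 1, 0.132, -0.441, -0.21, 0, 1, 0.132, -0.441, -0.21, 0, 1]'

```text
t: 20.42
eef_pos: [554.0, -273.1, 134.9]
tcp_rot: [-3.135, 0.004, 0.414]
ft_force: [0.1, 0.2, -0.1]
opening: 1.002
grip_force: 0.0
```

servo_tool --moves '[0.003, -0.005, 0, 0, 1, 0.003, -0.005, 0, 0, 1, 0.003, -0.005, 0, 0, 1]'

```text
t: 20.67
eef_pos: [557.8, -278.2, 141.0]
tcp_rot: [3.14, -0.001, 0.413]
ft_force: [0.3, -0.0, -0.7]
opening: 1.001
grip_force: 0.0
```

servo_tool --moves '[-0.004, 0.004, -0.05, 0, 1, -0.004, 0.004, -0.12, 0, 1, -0.004, 0.004, -0.2, 0, 1, -0.004, 0.004, -0.24, 0, 1, -0.004, 0.004, -0.245, 0, 1, -0.004, 0.004, -0.245, 0, 1, -0.004, 0.004, -0.245, 0, 0, -0.004, 0.004, -0.245, 0, 0, -0.004, 0.004, -0.245, 0, 0, -0.004, 0.004, -0.245, 0, 0, -0.004, 0.004, -0.245, 0, 0, -0.004, 0.004, -0.245, 0, 0]'

```text
t: 21.67
eef_pos: [555.6, -277.0, 41.8]
tcp_rot: [3.141, -0.0, 0.413]
ft_force: [-1.1, 0.0, 4.1]
opening: 0.65
grip_force: 30.0
```

servo_tool --moves '[0, 0, 0, 0, 0, 0, 0, 0.05, 0, 0, 0, 0, 0.15, 0, 0, 0, 0, 0.25, 0, 0, 0, 0, 0.35, 0, 0, 0, 0, 0.4, 0, 0, 0, 0, 0.4, 0, 0, 0, 0, 0.4, 0, 0]'

```text
t: 22.33
eef_pos: [555.3, -276.7, 201.6]
tcp_rot: [3.141, -0.001, 0.413]
ft_force: [-0.3, -0.5, -2.7]
opening: 0.652
grip_force: 30.0
```

```bash
python3 - <<'E'
from h import *
s=state(); t=s["eef_pos"]; print(t,s["tcp_rot"],s["opening"],s["ft_force"])
for n in("scene","side","wrist"):
    p,W,c=see(n)
    zt=t[2]+49
    m=(np.hypot(W[...,0]-t[0],W[...,1]-t[1])<55)&(W[...,2]<t[2]-8)&(W[...,2]>t[2]-60)
    q=W[m]; print(n,len(q),np.percentile(q,[1,50,99],axis=0).round(1).tolist() if len(q) else "")
    u,v=proj(t,c)[0].astype(int)
    if n=="side": cv2.imwrite("pics/d1.png",cv2.resize(p[v-50:v+50,u-65:u+65],None,fx=5,fy=5,interpolation=cv2.INTER_CUBIC))
E
```

```text
[ 555.33973761 -276.72465043  201.63485205] [ 3.14061688e+00 -5.66188270e-04  4.12695771e-01] 0.6520810434611299 [-0.34338779 -0.47919165 -2.67884368]
scene 378 [[522.0, -286.7, 159.2], [542.1, -251.8, 176.7], [581.9, -242.5, 193.2]]
side 259 [[528.0, -271.9, 158.3], [557.7, -250.9, 175.8], [588.5, -241.3, 193.2]]
wrist 1773 [[556.5, -295.2, 157.0], [582.1, -263.4, 178.5], [586.2, -244.5, 193.3]]
```

View pics/d1.png

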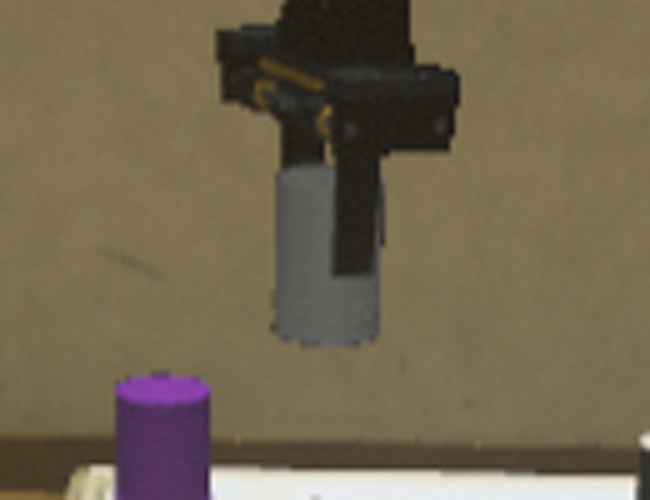

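servo_tool --moves '[0, 0.9, 0, 0, 0, 0, 0.9, 0, 0, 0, 0, 0.9, 0, 0, 0, 0, 0.9, 0, 0, 0, 0, 0.9, 0, 0, 0, 0, 0.9, 0, 0, 0, 0, 0.9, 0, 0, 0, 0, 0.9, 0, 0, 0, 0, 0.9, 0, 0, 0, 0, 0.9, 0, 0, 0, 0, 0.9, 0, 0, 0, 0, 0.9, 0, 0, 0]'

```text
t: 23.48
eef_pos: [555.1, 82.9, 200.2]
tcp_rot: [-3.141, 0.002, 0.413]
ft_force: [0.8, -0.6, -1.9]
opening: 0.651
grip_force: 30.0
```

servo_tool --moves '[0, 0, 0, 0, 0, 0, 0, 0, 0, 0, 0, 0, 0, 0, 0]'

```text
t: 23.73
eef_pos: [555.5, 82.2, 201.1]
tcp_rot: [3.142, 0.0, 0.411]
ft_force: [0.3, -1.3, -2.6]
opening: 0.652
grip_force: 30.0
```

servo_tool --moves '[-0.012, 0.257, 0, 0, 0, -0.012, 0.257, 0, 0, 0, -0.012, 0.257, 0, 0, 0, -0.012, 0.257, -0.04, 0, 0, -0.012, 0.257, -0.09, 0, 0, -0.012, 0.257, -0.09, 0, 0, -0.012, 0.257, -0.09, 0, 0]'

```text
t: 24.32
eef_pos: [550.4, 185.5, 165.0]
tcp_rot: [-3.141, 0.002, 0.412]
ft_force: [-0.5, -0.7, -2.0]
opening: 0.655
grip_force: 30.0
```

```bash
python3 - <<'E'
from h import *
s=state(); t=s["eef_pos"]; print(t,local(t),s["tcp_rot"],s["opening"],s["ft_force"])
p,W,c=see("side")
cv2.imwrite("pics/d2.png",cv2.resize(p[220:370,260:420],None,fx=4.5,fy=4,interpolation=cv2.INTER_CUBIC))
for n in("side","scene"):
    p,W,c=see(n); L=local(W); lt=local(t)
    m=(np.hypot(L[...,0]-lt[0],L[...,1]-lt[1])<50)&(L[...,2]<t[2]-5)&(L[...,2]>t[2]-36); q=L[m]; print(n,"pot",len(q),np.percentile(q,[1,50,99],axis=0).round(1).tolist())
    m=(np.hypot(L[...,0]-40,L[...,1]+73)<40)&(L[...,2]>85)&(L[...,2]<112); q=L[m]; print(n,"peg",len(q),np.percentile(q,[1,50,99],axis=0).round(1).tolist())
E
```

```text
[550.4331404  185.45653877 164.9665404 ] [ 27.5635872  -72.72064026 164.9665404 ] [-3.14134553e+00  1.82082940e-03  4.11964477e-01] 0.6552258303956975 [-0.49918364 -0.7186343  -1.99749663]
side pot 455 [[3.9, -84.3, 129.5], [42.8, -48.8, 145.0], [60.9, -41.4, 159.5]]
side peg 108 [[28.1, -74.5, 85.2], [41.5, -67.4, 98.8], [49.3, -63.4, 111.7]]
scene pot 387 [[-4.0, -74.3, 129.2], [19.4, -45.7, 144.5], [55.0, -39.3, 159.7]]
scene peg 24 [[20.5, -70.5, 85.8], [29.4, -63.6, 89.3], [37.9, -61.2, 94.2]]
```

View pics/d2.png

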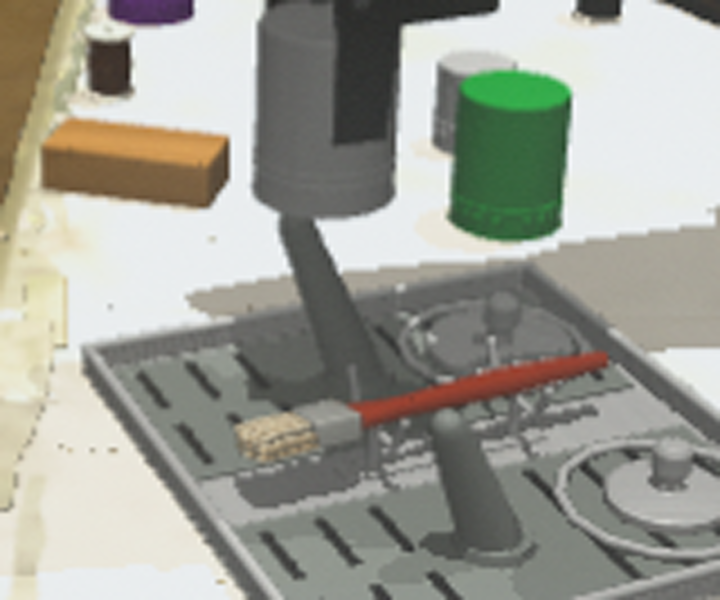

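servo_tool --moves '[0, 0, -0.05, 0, 0, 0, 0, -0.1, 0, 0, 0, 0, -0.14, 0, 0, 0, 0, -0.17, 0, 0, 0, 0, -0.185, 0, 0, 0, 0, -0.195, 0, 0, 0, 0, -0.2, 0, 0, 0, 0, -0.2, 0, 0]'

```text
t: 25.13
eef_pos: [550.9, 186.0, 85.8]
tcp_rot: [3.141, -0.001, 0.413]
ft_force: [-0.2, 0.3, -1.2]
opening: 0.655
grip_force: 30.0
```

servo_tool --moves '[0, 0, -0.006, 0, 0, 0, 0, -0.012, 0, 0, 0, 0, -0.012, 0, 0]'

```text
t: 25.38
eef_pos: [550.6, 186.0, 80.5]
tcp_rot: [3.141, -0.0, 0.413]
ft_force: [-0.3, -0.6, -2.6]
opening: 0.652
grip_force: 30.0
```

servo_tool --moves '[0, 0, -0.006, 0, 0, 0, 0, -0.006, 0, 0]'

```text
t: 25.55
eef_pos: [550.5, 186.0, 77.9]
tcp_rot: [3.142, 0.0, 0.413]
ft_force: [-1.3, -0.2, -3.0]
opening: 0.652
grip_force: 30.0
```

servo_tool --moves '[0, 0, -0.006, 0, 0, 0, 0, -0.006, 0, 0]'

```text
t: 25.72
eef_pos: [550.5, 186.0, 75.4]
tcp_rot: [3.142, 0.0, 0.413]
ft_force: [-0.1, -0.3, -2.6]
opening: 0.652
grip_force: 30.0
```

servo_tool --moves '[0, 0, -0.006, 0, 0, 0, 0, -0.006, 0, 0]'

```text
t: 25.88
eef_pos: [550.5, 186.0, 72.9]
tcp_rot: [3.142, 0.001, 0.413]
ft_force: [0.7, 0.4, -3.2]
opening: 0.654
grip_force: 30.0
```

servo_tool --moves '[0, 0, -0.005, 0, 0, 0, 0, -0.005, 0, 0]'

```text
t: 26.05
eef_pos: [550.5, 186.0, 71.0]
tcp_rot: [3.142, 0.0, 0.413]
ft_force: [0.5, 0.5, -2.1]
opening: 0.654
grip_force: 30.0
```

servo_tool --moves '[0.004, 0.002, 0, 0, 0, 0.007, 0.003, 0, 0, 0, 0.007, 0.003, 0, 0, 0]'

```text
t: 26.3
eef_pos: [551.9, 186.8, 70.8]
tcp_rot: [-3.141, 0.004, 0.413]
ft_force: [-5.9, -2.7, -1.7]
opening: 0.658
grip_force: 30.0
```

```bash
python3 - <<'E'
from h import *
s=state(); t=s["eef_pos"]; print(t,local(t),s["tcp_rot"],s["opening"],s["ft_force"],s["moment"])
for n in("side","scene"):
    p,W,c=see(n); L=local(W); lt=local(t)
    for z0,z1 in ((32,45),(45,60),(60,80),(95,112),(112,125)):
        m=(np.hypot(L[...,0]-lt[0],L[...,1]-lt[1])<50)&(L[...,2]<z1)&(L[...,2]>z0); q=L[m]
        if len(q)>5: print(n,z0,"pot",len(q),np.percentile(q,[1,50,99],axis=0).round(1).tolist())
E
```

```text
[551.93980919 186.79471721  70.81137665] [ 29.48066641 -72.09968962  70.81137665] [-3.14105129  0.00435884  0.41281601] 0.6579070796098154 [-5.88522946 -2.68354063 -1.6500871 ] [-0.63886966  1.3467243   0.00917281]
side 32 pot 161 [[6.8, -79.6, 32.1], [44.3, -47.9, 38.8], [61.0, -23.9, 44.9]]
side 45 pot 206 [[7.9, -80.7, 45.1], [43.4, -47.4, 52.3], [61.4, -24.1, 60.0]]
side 60 pot 238 [[4.4, -82.4, 60.4], [46.0, -49.0, 70.6], [61.2, -36.1, 79.5]]
side 95 pot 222 [[8.0, -83.8, 95.4], [45.6, -47.6, 103.5], [61.6, -30.6, 111.5]]
side 112 pot 268 [[21.7, -110.4, 112.3], [44.6, -59.1, 119.6], [61.3, -29.5, 124.2]]
scene 32 pot 132 [[-3.5, -75.1, 32.3], [20.4, -44.9, 37.3], [55.3, -29.7, 44.6]]
scene 45 pot 171 [[-3.5, -72.8, 45.5], [20.8, -44.5, 51.9], [52.4, -22.6, 59.6]]
scene 60 pot 112 [[-2.9, -71.2, 60.1], [12.1, -47.0, 68.7], [46.6, -34.2, 79.7]]
scene 95 pot 33 [[-2.7, -75.5, 95.4], [-0.7, -61.1, 101.3], [4.6, -50.3, 111.1]]
scene 112 pot 28 [[-2.4, -87.8, 112.7], [0.1, -76.7, 119.8], [5.0, -61.2, 123.9]]
```

servo_tool --moves '[0, 0, 0, 0, 0.82, 0, 0, 0, 0, 0.82, 0, 0, 0, 0, 0.82, 0, 0, 0, 0, 0.82, 0, 0, 0, 0, 0.82, 0, 0, 0, 0, 0.82]'

```text
t: 26.9
eef_pos: [553.6, 187.3, 71.5]
tcp_rot: [3.141, -0.0, 0.413]
ft_force: [1.0, -0.6, -0.4]
opening: 0.819
grip_force: 0.0
```

```bash
python3 - <<'E'
from h import *
s=state(); t=s["eef_pos"]; print(t,s["opening"],s["ft_force"])
for n in("side","scene"):
    p,W,c=see(n); L=local(W)
    for z0,z1 in ((28,45),(60,80),(95,112),(112,125)):
        m=(np.hypot(L[...,0]-30,L[...,1]+72)<42)&(L[...,2]<z1)&(L[...,2]>z0); q=L[m]
        if len(q)>5: print(n,z0,"pot",len(q),np.percentile(q,[1,50,99],axis=0).round(1).tolist())
    if n=="side": cv2.imwrite("pics/d3.png",cv2.resize(p[250:370,260:420],None,fx=4.5,fy=4.5,interpolation=cv2.INTER_CUBIC))
E
```

```text
[553.60851563 187.25203371  71.47092766] 0.8194085874524403 [ 1.01042853 -0.59065188 -0.37625683]
side 28 pot 204 [[2.2, -79.7, 28.2], [41.4, -49.0, 36.5], [59.7, -41.9, 44.7]]
side 60 pot 185 [[3.5, -83.8, 60.4], [50.3, -51.8, 70.7], [61.3, -30.5, 79.9]]
side 95 pot 136 [[39.6, -79.5, 95.2], [53.9, -52.7, 103.7], [62.7, -41.3, 111.8]]
side 112 pot 203 [[31.4, -113.2, 112.1], [46.5, -71.1, 116.3], [62.4, -43.9, 122.6]]
scene 28 pot 165 [[-5.6, -75.3, 28.1], [17.2, -46.5, 35.8], [53.2, -40.0, 44.6]]
scene 60 pot 90 [[-3.9, -76.2, 60.3], [3.0, -53.2, 68.8], [20.2, -41.1, 79.6]]
scene 95 pot 35 [[-2.2, -75.9, 95.2], [0.2, -61.3, 101.5], [5.3, -49.1, 111.7]]
scene 112 pot 45 [[-1.6, -89.4, 112.3], [1.7, -74.6, 118.1], [6.9, -60.8, 121.0]]
```

View pics/d3.png

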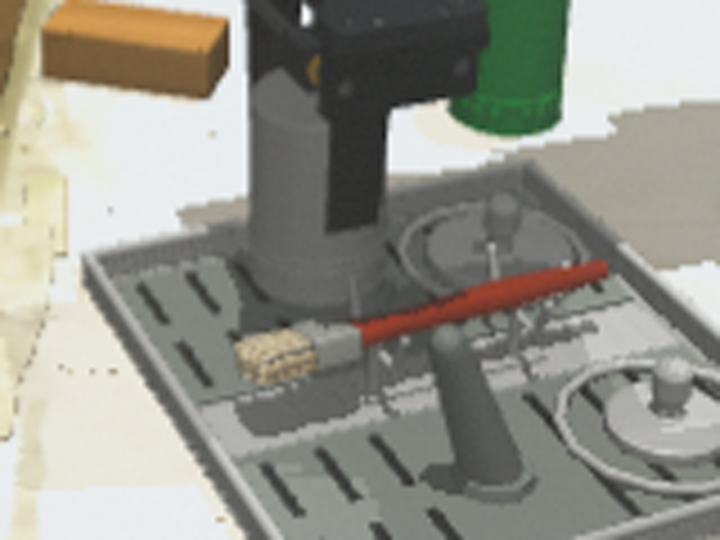

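servo_tool --moves '[0, 0, 0.03, 0, 0.82, 0, 0, 0.1, 0, 0.82, 0, 0, 0.2, 0, 0.82, 0, 0, 0.3, 0, 0.82, 0, 0, 0.4, 0, 0.82, 0, 0, 0.4, 0, 0.82]'

```text
t: 27.5
eef_pos: [555.8, 187.8, 239.0]
tcp_rot: [3.139, -0.011, 0.413]
ft_force: [0.9, 0.3, 0.9]
opening: 0.821
grip_force: 0.0
```

servo_tool --moves '[-0.26, -0.796, 0, 0, 0.75, -0.26, -0.796, 0, 0, 0.75, -0.26, -0.796, 0, 0, 0.75, -0.26, -0.796, 0, 0, 0.75, -0.26, -0.796, 0, 0, 0.75, -0.26, -0.796, 0, 0, 0.75, -0.26, -0.796, 0, 0, 0.75, -0.26, -0.796, 0, 0, 0.75, -0.26, -0.796, 0, 0, 0.75, -0.26, -0.796, 0, 0, 0.75, -0.26, -0.796, 0, 0, 0.75, -0.26, -0.796, 0, 0, 0.75]'

```text
t: 28.5
eef_pos: [449.7, -130.2, 231.3]
tcp_rot: [-3.142, -0.0, 0.414]
ft_force: [0.3, 0.5, 0.0]
opening: 0.754
grip_force: 0.0
```

```bash
python3 - <<'E'
from h import *
s=state(); t=s["eef_pos"]; print(t,s["opening"],s["ft_force"])
for n in("side","scene","wrist"):
    p,W,c=see(n); L=local(W)
    for z0,z1 in ((28,45),(60,80),(108,125)):
        m=(np.hypot(L[...,0]-30,L[...,1]+72)<42)&(L[...,2]<z1)&(L[...,2]>z0); q=L[m].astype(np.float32)
        if len(q)>5: print(n,z0,"pot",len(q),np.percentile(q,[1,50,99],axis=0).round(1).tolist(),cv2.minEnclosingCircle(q[:,:2].copy()))
        if z0>100 and len(q)>5: print("plane",np.linalg.lstsq(np.c_[q[q[:,2]>113][:,:2],np.ones((q[:,2]>113).sum())],q[q[:,2]>113][:,2],rcond=None)[0])
    m=(np.hypot(W[...,0]-448,W[...,1]+131)<35)&(W[...,2]<67)&(W[...,2]>59); q=W[m].astype(np.float32)
    if len(q)>5: print(n,"small",len(q),cv2.minEnclosingCircle(q[:,:2].copy()))
E
```

```text
[ 449.70269294 -130.2233748   231.25904476] 0.7540435017643415 [0.30843377 0.51438484 0.03959884]
side 28 pot 205 [[1.0, -81.6, 28.2], [42.0, -49.4, 36.3], [59.9, -41.8, 44.6]] ((29.788909912109375, -70.18071746826172), 31.502422332763672)
side 60 pot 258 [[3.2, -85.4, 60.3], [42.6, -48.3, 70.0], [60.8, -40.9, 79.5]] ((31.239709854125977, -70.27684020996094), 30.842384338378906)
side 108 pot 457 [[3.6, -99.1, 108.2], [35.1, -64.5, 116.7], [61.8, -41.7, 119.2]] ((33.02653884887695, -71.84662628173828), 32.08838653564453)
plane [-4.38110261e-02 -3.40459813e-02  1.15957450e+02]
side small 85 ((450.4490051269531, -131.66664123535156), 24.803682327270508)
scene 28 pot 185 [[-6.0, -75.1, 28.2], [16.9, -47.3, 35.4], [53.9, -40.4, 44.7]] ((25.31844711303711, -69.87895202636719), 31.66571807861328)
scene 60 pot 203 [[-3.4, -75.4, 60.5], [19.0, -45.6, 69.6], [54.0, -39.9, 79.8]] ((26.034000396728516, -68.1529312133789), 30.67068099975586)
scene 108 pot 825 [[-0.8, -98.5, 108.6], [27.8, -66.3, 117.1], [56.9, -39.8, 121.4]] ((28.807912826538086, -70.1023941040039), 32.3848762512207)
plane [-3.68096313e-02 -1.78672403e-02  1.17145196e+02]
scene small 268 ((443.6510314941406, -131.09356689453125), 24.330276489257812)
wrist 28 pot 229 [[-4.3, -89.7, 28.0], [-2.3, -77.4, 33.6], [1.0, -57.9, 44.5]] ((0.2313081920146942, -74.0478515625), 16.71613311767578)
wrist small 2247 ((447.0771789550781, -130.5380096435547), 23.229543685913086)
```

servo_tool --moves '[-0.005, -0.002, -0.1, 0, 0.75, -0.005, -0.002, -0.2, 0, 0.75, -0.005, -0.002, -0.3, 0, 0.75, -0.005, -0.002, -0.4, 0, 0.75, -0.005, -0.002, -0.46, 0, 0.75, -0.005, -0.002, -0.51, 0, 0.75, -0.005, -0.002, -0.518, 0, 0.75, -0.005, -0.002, -0.518, 0, 0.75, -0.005, -0.002, -0.518, 0, 0, -0.005, -0.002, -0.518, 0, 0, -0.005, -0.002, -0.518, 0, 0, -0.005, -0.002, -0.518, 0, 0]'

```text
t: 29.65
eef_pos: [447.9, -132.2, 25.1]
tcp_rot: [3.14, -0.001, 0.413]
ft_force: [0.4, 0.6, 0.8]
opening: 0.525
grip_force: 0.0
```

servo_tool --moves '[0, 0, 0, 0, 0, 0, 0, 0, 0, 0]'

```text
t: 29.82
eef_pos: [447.8, -132.2, 25.0]
tcp_rot: [3.14, -0.001, 0.412]
ft_force: [-0.8, 1.6, 8.7]
opening: 0.503
grip_force: 30.0
```

servo_tool --moves '[0, 0, 0.05, 0, 0, 0, 0, 0.15, 0, 0, 0, 0, 0.25, 0, 0, 0, 0, 0.35, 0, 0, 0, 0, 0.45, 0, 0, 0, 0, 0.5, 0, 0, 0, 0, 0.5, 0, 0, 0, 0, 0.5, 0, 0]'

```text
t: 30.48
eef_pos: [447.4, -132.0, 224.9]
tcp_rot: [3.14, -0.002, 0.413]
ft_force: [0.2, 0.0, -1.2]
opening: 0.499
grip_force: 30.0
```

```bash
python3 - <<'E'
from h import *
s=state(); t=s["eef_pos"]; print(t,s["opening"],s["ft_force"])
a=.413
for n in("scene","side","wrist"):
    p,W,c=see(n)
    m=(np.hypot(W[...,0]-t[0],W[...,1]-t[1])<40)&(W[...,2]<t[2]-4)&(W[...,2]>t[2]-40)
    D=W[m]-t; q=np.c_[D[:,0]*np.cos(a)+D[:,1]*np.sin(a),-D[:,0]*np.sin(a)+D[:,1]*np.cos(a),D[:,2]]; print(n,len(q),np.percentile(q,[1,50,99],axis=0).round(1).tolist())
E
```

```text
[ 447.39917065 -132.02175151  224.93348775] 0.4993611039045529 [ 0.15946678  0.0134633  -1.24770404]
scene 205 [[-23.9, 1.5, -26.5], [0.0, 20.4, -16.1], [21.3, 26.7, -4.4]]
side 159 [[-16.5, -9.7, -26.7], [12.8, 17.2, -15.7], [25.4, 25.2, -4.2]]
wrist 1375 [[4.1, -21.3, -27.9], [20.6, 1.0, -12.4], [23.6, 23.8, -4.3]]
```

```bash
python3 - <<'E'
from h import *
from scipy.optimize import least_squares
for n in("scene","side"):
    c=get_calibration(n); L=local(cloud(np.load(n+"0.npy"),c))
    for nm,y0,h in(("long",-73,114),("short",73,85)):
        m=(np.hypot(L[...,0]-40,L[...,1]-y0)<25)&(L[...,2]>h-30)&(L[...,2]<h+6); q=L[m]
        ax=np.array([.343,0,.939])
        def f(p):
            d=q-np.array([p[0],p[1],h]); s=np.clip(-d@ax,8.5,200)
            P=d+s[:,None]*ax; return np.linalg.norm(P,axis=1)-(8.5+np.maximum(s-8.5,0)*5/((h-5)/.939))
        r=least_squares(f,[41,y0],loss="soft_l1"); print(n,nm,len(q),r.x.round(1),np.abs(r.fun).mean().round(2))
E
```

```text
scene long 158 [ 42.1 -72.3] 0.99
scene short 196 [42.3 73.5] 0.9
side long 124 [ 44.8 -74.4] 0.92
side short 165 [44.2 71.9] 0.79
```

servo_tool --moves '[0.03, 0.9, 0, 0, 0, 0.03, 0.9, 0, 0, 0, 0.03, 0.9, 0, 0, 0, 0.03, 0.9, 0, 0, 0, 0.03, 0.9, 0, 0, 0, 0.03, 0.9, 0, 0, 0, 0.03, 0.9, 0, 0, 0, 0.03, 0.9, 0, 0, 0, 0.03, 0.9, 0, 0, 0, 0.03, 0.9, 0, 0, 0, 0.03, 0.9, 0, 0, 0, 0.03, 0.9, 0, 0, 0]'

```text
t: 31.63
eef_pos: [459.0, 227.5, 223.0]
tcp_rot: [3.142, 0.002, 0.413]
ft_force: [-0.5, 0.1, -0.4]
opening: 0.502
grip_force: 30.0
```

servo_tool --moves '[0, 0, 0, 0, 0, 0, 0, 0, 0, 0]'

```text
t: 31.8
eef_pos: [459.5, 226.9, 223.9]
tcp_rot: [3.141, 0.001, 0.411]
ft_force: [0.1, -0.9, -0.8]
opening: 0.5
grip_force: 30.0
```

servo_tool --moves '[0.097, 0.236, 0, 0, 0, 0.097, 0.236, 0, 0, 0, 0.097, 0.236, 0, 0, 0, 0.097, 0.236, -0.1, 0, 0, 0.097, 0.236, -0.2, 0, 0, 0.097, 0.236, -0.25, 0, 0, 0.097, 0.236, -0.26, 0, 0, 0.097, 0.236, -0.26, 0, 0, 0.097, 0.236, -0.26, 0, 0]'

```text
t: 32.55
eef_pos: [499.1, 322.2, 121.4]
tcp_rot: [3.142, -0.002, 0.412]
ft_force: [-0.1, -0.4, -0.2]
opening: 0.495
grip_force: 30.0
```

```bash
python3 - <<'E'
from h import *
s=state(); t=s["eef_pos"]; print(t,local(t),s["opening"],s["ft_force"])
for n in("scene","side"):
    p,W,c=see(n); L=local(W); lt=local(t)
    m=(np.hypot(L[...,0]-lt[0],L[...,1]-lt[1])<40)&(L[...,2]<t[2]-4)&(L[...,2]>t[2]-22); q=L[m].astype(np.float32)
    print(n,"pot",len(q),np.percentile(q,[1,50,99],axis=0).round(1).tolist(),cv2.minEnclosingCircle(q[:,:2].copy()))
E
```

```text
[499.11290564 322.15229578 121.42502272] [ 35.42237081  73.07968896 121.42502272] 0.495422866996752 [-0.10147243 -0.35492739 -0.20104472]
scene pot 45 [[9.8, 64.3, 99.5], [12.4, 83.5, 107.1], [17.2, 90.1, 117.1]] ((13.035003662109375, 76.3704833984375), 13.99455738067627)
side pot 235 [[19.0, 65.0, 99.7], [48.3, 90.9, 108.1], [60.0, 97.3, 117.1]] ((37.72920227050781, 76.13043975830078), 23.324493408203125)
```

servo_tool --moves '[-0.002, -0.001, -0.03, 0, 0, -0.002, -0.001, -0.06, 0, 0, -0.002, -0.001, -0.09, 0, 0, -0.002, -0.001, -0.11, 0, 0, -0.002, -0.001, -0.12, 0, 0, -0.002, -0.001, -0.125, 0, 0, -0.002, -0.001, -0.125, 0, 0]'

```text
t: 33.23
eef_pos: [497.6, 322.1, 70.5]
tcp_rot: [3.142, -0.0, 0.413]
ft_force: [0.6, 0.4, 0.4]
opening: 0.501
grip_force: 30.0
```

servo_tool --moves '[0, 0, -0.006, 0, 0, 0, 0, -0.008, 0, 0, 0, 0, -0.008, 0, 0]'

```text
t: 33.48
eef_pos: [497.5, 322.0, 67.1]
tcp_rot: [3.142, -0.0, 0.413]
ft_force: [0.7, 0.0, -1.0]
opening: 0.497
grip_force: 30.0
```

servo_tool --moves '[0, 0, -0.006, 0, 0, 0, 0, -0.008, 0, 0, 0, 0, -0.008, 0, 0]'

```text
t: 33.73
eef_pos: [497.4, 321.9, 63.5]
tcp_rot: [3.141, 0.0, 0.413]
ft_force: [0.2, -0.3, -0.4]
opening: 0.496
grip_force: 30.0
```

servo_tool --moves '[0, 0, -0.006, 0, 0, 0, 0, -0.006, 0, 0]'

```text
t: 33.9
eef_pos: [497.3, 321.9, 61.0]
tcp_rot: [3.141, 0.0, 0.413]
ft_force: [-0.6, -0.4, -1.2]
opening: 0.5
grip_force: 30.0
```

servo_tool --moves '[0, 0, -0.006, 0, 0, 0, 0, -0.006, 0, 0]'

```text
t: 34.07
eef_pos: [497.3, 321.9, 58.5]
tcp_rot: [3.141, 0.0, 0.413]
ft_force: [1.1, -0.1, -1.2]
opening: 0.497
grip_force: 30.0
```

servo_tool --moves '[0, 0, -0.005, 0, 0, 0, 0, -0.005, 0, 0]'

```text
t: 34.23
eef_pos: [497.1, 321.8, 56.6]
tcp_rot: [3.141, 0.001, 0.413]
ft_force: [-0.7, -0.4, -0.7]
opening: 0.5
grip_force: 30.0
```

servo_tool --moves '[0, 0, -0.005, 0, 0, 0, 0, -0.005, 0, 0]'

```text
t: 34.4
eef_pos: [496.8, 321.7, 54.6]
tcp_rot: [3.141, 0.002, 0.413]
ft_force: [-2.7, -2.4, -0.0]
opening: 0.499
grip_force: 30.0
```

servo_tool --moves '[0.002, 0.001, 0, 0, 0, 0.004, 0.002, 0, 0, 0]'

```text
t: 34.57
eef_pos: [497.4, 322.0, 54.4]
tcp_rot: [3.141, 0.004, 0.413]
ft_force: [-7.2, -2.9, 0.4]
opening: 0.496
grip_force: 30.0
```

servo_tool --moves '[0.004, 0.002, 0, 0, 0.65, 0.004, 0.002, 0, 0, 0.65, 0.004, 0.002, 0, 0, 0.65, 0.004, 0.002, 0, 0, 0.65, 0.004, 0.002, 0, 0, 0.65]'

```text
t: 34.98
eef_pos: [500.9, 323.7, 55.0]
tcp_rot: [3.142, -0.001, 0.413]
ft_force: [0.2, 0.8, 0.5]
opening: 0.646
grip_force: 0.0
```

servo_tool --moves '[0, 0, 0.03, 0, 0.65, 0, 0, 0.1, 0, 0.65, 0, 0, 0.2, 0, 0.65, 0, 0, 0.3, 0, 0.65, 0, 0, 0.4, 0, 0.65, -0.1, -0.2, 0.5, 0, 0.65, -0.2, -0.5, 0.5, 0, 0.65, -0.2, -0.8, 0.5, 0, 0.65, -0.2, -0.8, 0.5, 0, 0.65, -0.2, -0.8, 0.5, 0, 0.65, -0.2, -0.8, 0.5, 0, 0.65, -0.2, -0.8, 0.5, 0, 0.65]'

```text
t: 35.98
eef_pos: [428.2, 45.4, 253.0]
tcp_rot: [3.141, -0.001, 0.413]
ft_force: [1.7, -0.7, 0.5]
opening: 0.655
grip_force: 0.0
```

```bash
python3 - <<'E'
from h import *
s=state(); t=s["eef_pos"]; print(t,s["opening"],s["ft_force"])
for n in("side","scene"):
    p,W,c=see(n); L=local(W)
    for nm,y0,z0,z1 in (("deep",-72,110,125),("small",74,82,97),("smallbody",74,30,60)):
        m=(np.hypot(L[...,0]-32,L[...,1]-y0)<42)&(L[...,2]<z1)&(L[...,2]>z0); q=L[m].astype(np.float32)
        A=np.c_[q[:,:2],np.ones(len(q))]; k=q[:,2]>z0+2
        print(n,nm,len(q),cv2.minEnclosingCircle(q[:,:2].copy()),np.percentile(q,[1,99],axis=0).round(1).tolist(),np.linalg.lstsq(A[k],q[k][:,2],rcond=None)[0].round(3))
    if n=="scene": a=cv2.resize(p[270:460,190:390],None,fx=2,fy=2)
    else: b=cv2.resize(p[230:420,260:460],None,fx=2,fy=2)
cv2.imwrite("pics/f.png",np.hstack([a,b]))
E
```

```text
[428.15474709  45.41382402 253.01034016] 0.6545747401892521 [ 1.71067645 -0.72563862  0.45551531]
side deep 426 ((33.247867584228516, -72.18341827392578), 32.68415451049805) [[4.8, -99.1, 110.3], [61.8, -42.3, 119.2]] [-4.70000e-02 -3.70000e-02  1.15741e+02]
side small 377 ((36.90053939819336, 74.13800811767578), 23.539365768432617) [[16.5, 53.9, 82.5], [59.7, 96.3, 90.8]] [-8.5000e-02 -4.2000e-02  9.4272e+01]
side smallbody 354 ((34.09040451049805, 75.37841796875), 24.744394302368164) [[14.4, 65.4, 30.5], [57.9, 97.2, 59.7]] [ 0.078  0.087 35.185]
scene deep 793 ((28.07696533203125, -69.51663970947266), 32.197227478027344) [[-0.5, -98.2, 111.5], [57.2, -39.9, 122.0]] [-3.50000e-02 -2.80000e-02  1.16225e+02]
scene small 571 ((33.80547332763672, 74.81792449951172), 25.028871536254883) [[11.7, 54.3, 83.1], [55.3, 98.2, 92.9]] [-5.8000e-02 -2.9000e-02  9.2623e+01]
scene smallbody 267 ((30.2175350189209, 75.27017974853516), 24.875736236572266) [[6.6, 65.0, 30.3], [51.4, 98.9, 59.7]] [ 2.2000e-02 -3.7000e-02  4.9292e+01]
```

View pics/f.png

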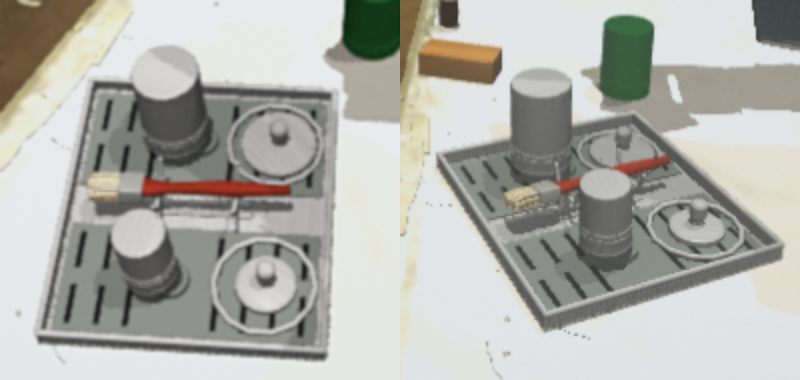

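```bash
python3 -c "
from cell import *
print(job_done())"
```

```text
the job is handed in; nothing more can be done
None
```

I handed the job in: both pots sit mouth down on their pegs, each lid lies flat in its ring, the brush is level in the forks, and the arm is clear. The tightest fit is the deep pot, about 13 mm off its peg tip (limit 18 mm) by camera measurement; I don't know the verdict, because the hand-in returned none.

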